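# Hang the pail on the craft caddy and hold the caddy up level

## Robot

A 6-joint arm with a two-finger parallel gripper is mounted at the origin on the work surface. World frame = base frame: x ahead of the robot, y to its left, z up, the work surface at z = 0. Lengths are in m, angles in rad, forces in N, time in s.
With the tool pointing down it reaches from about 0.275 to 0.725 m from the base axis. Payload 5.6 kg.
Tool frame: the origin (TCP) lies at the very end of the fingers, on their centre line; the grasp point (between the pads) lies 19 mm behind it; z points along the fingers, y is the line along which they close (so a half turn about z gives the same grasp; the last joint's range is limited). The gripper opens to 85 mm and grips with 20 to 120 N. Pads are 22 mm wide; open, the fingers measure 114 mm over their backs; the gripper's body (76 mm by 85 mm) begins 54 mm behind the grasp point. The pads swing forward as they close: fully open they stand 13 mm farther back than shut.
Start: joints at [-0.933, 0.255, 0.108, 0, -1.424, -0.285], TCP at [0.19, -0.516, 0.231] pointing down, gripper open.
Joint ranges: [-2.95, 2.95], [-1.21, 1.97], [-1.09, 1.5], [-2.87, 1.71], [-2.94, -0.07], [-3.05, 3.05]. Speed limits (rad/s): [2.57, 2.57, 3.14, 3.14, 3.14, 3.14].

## Interface

Orientations are given as a 3x3 rotation matrix whose columns are the frame's x, y, z axes.
In Python, from cell import ctrl, snapshot, calibration gives the robot as it stands. The module is installed in compiled form; this text tells all that it offers.
- The arm moves only by the shell command python3 -m creep 'ROWS' [OPENING] [FORCE]. ROWS is text: rows parted by semicolons, each of 6 numbers parted by spaces: the shift along the tool's x, y, z in units of 30 mm (1.0 is 30 mm), then the turn, a rotation vector about the tool's x, y, z in units of 5 degrees (1.0 is 5 degrees). In form: tx ty tz wx wy wz; .... A call has 1 to 10 rows; each row shifts and turns the commanded pose from where the row before left it, along the tool's axes as they then stand; what a row does not reach is not made up. A row lasts 1/8 s, in which the tool goes at most 62.5 mm and 10.7 degrees, less where a joint would pass 70% of its speed; a pose out of reach is approached as far as the arm can. A call is refused whole if a number of a shift passes 1 or a number of a turn 1, either way. A call with a gripper value outside its range is refused whole. OPENING is the opening, from 0 (shut) to 1 (fully open), set as the call begins (- or left out, the last holds). The fingers move at their own pace and stop on an object; FORCE is the grip in N (left out, the last holds). Time passes only in rows, so rows that do not move let the fingers close. It gives the time, the measured TCP pose, the force, the opening and the grip force at its end, in the units of the state.
- ctrl.get_obs(): the state, without advancing time (a new reading comes with each control period).
- snapshot(name): name is "side" or "top" or "wrist"; returns the picture (480x640x3 uint8, blue, green, red); there is no depth.
- calibration(name): a dict with "mtx" (3x3 intrinsics, pixels), "R" (3x3) and "t" (3): a world point X has camera coordinates R X + t. Camera axes: x right, y down, z forward; pixel columns grow to the right and rows downward; lengths in m; the calibration is good to about 2 mm. A picture is of the moment at which its call begins: read the wrist's pose just before it. calibration takes no time and is no camera call; for the wrist camera it gives the pose at the moment of the call.
- ctrl.close_job(): hands the job in; it is judged then, once.
The state is a dict: "time_s": time; "qpos": joint angles; "dq": joint speeds; "effort": joint torques, N m; "tool_pos": TCP position; "tool_rot": TCP orientation; "force": force on the tool from outside, world axes, zero at the start; "moment": the same for the moment, N m; "finger_gap": finger opening in m; "finger_force": force on a finger pad.
Only numpy, scipy, OpenCV 4.12 (cv2) and the standard library are available. Lean on these libraries where they do the work, as an engineer would, in place of code of your own. Each camera call takes 0.05 s, during which the arm holds its last target. There are 200 camera calls.

## Task

Get the craft caddy ready to carry: hang the little metal pail by its bail handle on the wire hook at the end of the wooden caddy, and let go of the pail. Then take the caddy by its carrying bar, lift it about 10 cm straight up off the desk and keep it there, level and still, with the pail hanging from the hook and the small jar still standing inside. Finish while holding the caddy in the air (do not put it down), and leave the bowl, the paint jar and the flat tin where they stand.

Things in the scene. Friction and masses are not known exactly. Their poses are not given: they have to be found in the camera images.
- caddy: Loose plywood caddy, 0.5 kg, sizes in mm: open tray 170 (its x) by 130 (its y) by 50 high, walls 8, a cross wall at mid-length; at both ends a panel 56 wide, 10 thick, up to 165 above the desk, joined by a wooden carrying bar along x. A steel wire hook stands out from the panel at its +x end. Origin: centre of the underside; z up.
- caddy_grip (a point): Sizes in mm. Middle of the carrying bar, 150 above the caddy's underside. The bar is rectangular, 20 wide (along the caddy's y), 26 high, 150 long (along the caddy's x), with nothing but the low tray and jar beneath it (free 65 or more). Axes as the caddy's.
- hook_seat (a point): Top of the hook's low point, where a bail rests (sizes in mm): 135 from the caddy's middle along its +x, 50 beyond the end panel, 132 above its underside. Wire 8 thick; it slopes down from the panel (top at 144) to here, then turns up to its open tip, which ends 21 farther out (+x) and 18 above this seat. A resting bail's peak lies 2 to 4 above this point. Axes as the caddy's.
- pail: Loose metal pail, 0.1 kg, sizes in mm: 50 high, 56 across the rim, with a stiff upright bail (5 wire, does not swing) in its y-z plane: two legs at y = +-23 (51 over the outsides), straight from 62 to 94 above the foot, then sloping to a peak at 102; opening 41 wide, 49 high. Pinch both legs from above, closing along y: the hook can pass between the fingers. Origin: centre of the underside.
- pail_bail (a point): Peak of the pail's bail (centre of the wire), 102 mm above the pail's underside, on its axis. Axes as the pail's: the bail lies along y, the hook must pass through it along x (either way round).
- jar: Small glass jar with a lid, 38 mm across, 60 mm high, about 0.09 kg, standing loose on the caddy's tray floor (floor 8 mm thick). Origin: centre of its underside.
- bowl: Loose wooden bowl, 90 mm across, 35 mm high, bystander. Origin: centre of its underside.
- paint_jar: Loose paint jar with a lid, 60 mm across, 85 mm high, bystander. Origin: centre of its underside.
- tin: Loose flat tin, 100 by 75 mm, 28 mm high, bystander. Origin: centre of its underside.

How it is judged:
By the outcome, as a careful person would: the job done as asked, in the order asked, and still so for the second after the job is handed in, while the arm keeps its last pose, push and grip.
It also fails if it takes over 58 s, if anything falls off the work surface, if the arm or the gripper's body presses on something with over 40 N, if the wrist force passes 120 N, or if a joint passes its speed limit or range.

## Working session

There is one attempt and no reset: what is moved stays moved. The work goes in short steps, Python scripts to look and compute and a shell command to move; the robot and the scene stay as the last step left them, time stands still between calls to the robot, and variables do not carry over. Pictures are saved under pics/ and viewed, at most 10 in all, crops included, and the job is handed in when it is done.

```bash
mkdir -p pics; python3 - <<'E'
from cell import ctrl,snapshot,calibration
import cv2,numpy as np
o=ctrl.get_obs()
for k in("time_s","tool_pos","tool_rot","finger_gap"):print(k,np.round(o[k],3))
for n in("side","top"):
    c=calibration(n);print(n,np.round(c["mtx"],1).tolist(),np.round(c["R"],3).tolist(),np.round(c["t"],3))
    cv2.imwrite(f"pics/{n}0.png",snapshot(n))
E
```

```text
time_s 0.0
tool_pos [ 0.19  -0.516  0.23 ]
tool_rot [[-0.938 -0.345 -0.001]
 [-0.345  0.938  0.002]
 [ 0.     0.002 -1.   ]]
finger_gap 0.085
side [[601.7, 0.0, 318.6], [0.0, 601.7, 236.4], [0.0, 0.0, 1.0]] [[-0.929, -0.369, -0.017], [-0.241, 0.642, -0.728], [0.279, -0.673, -0.685]] [0.572 0.231 1.106]
top [[521.2, 0.0, 313.6], [0.0, 521.2, 237.5], [0.0, 0.0, 1.0]] [[0.025, -1.0, -0.007], [-0.99, -0.024, -0.14], [0.14, 0.01, -0.99]] [-0.02   0.611  1.162]
```

View pics/side0.png

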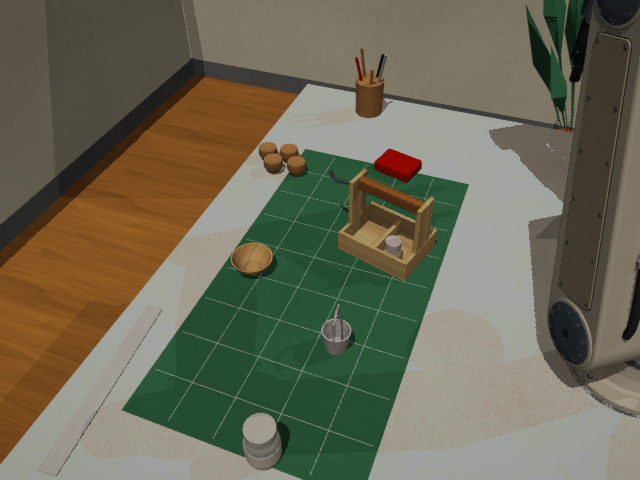

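View pics/top0.png

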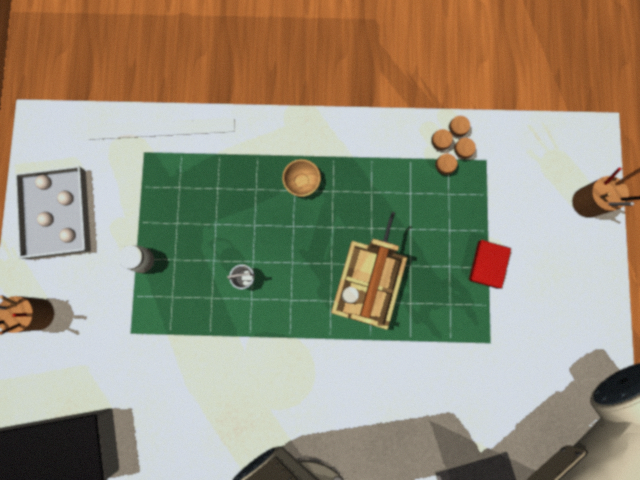

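The side view shows the caddy around (388,230) with its hook tip at about (332,172) and the pail at (336,338). In the top view the caddy is at (370,283) with its hook toward (392,215), and the pail is at (241,277). I'll zoom both in one composite.

```bash
python3 - <<'E'
import cv2,numpy as np
s=cv2.imread("pics/side0.png");t=cv2.imread("pics/top0.png")
def c(i,x,y,w,h,k):
    r=cv2.resize(i[y:y+h,x:x+w],None,fx=k,fy=k,interpolation=cv2.INTER_CUBIC)
    for a in range(0,w,10):cv2.line(r,(a*k,0),(a*k,12 if (x+a)%50==0 else 5),(0,255,255),1)
    for a in range(0,h,10):cv2.line(r,(0,a*k),(12 if (y+a)%50==0 else 5,a*k),(0,255,255),1)
    return r
top=np.hstack([c(s,320,160,130,120,3),c(t,320,200,130,120,3)])
bot=np.hstack([c(s,300,290,65,70,3*2),c(t,210,240,65,70,3*2)])[:,:780]
im=np.vstack([top,cv2.resize(bot,(780,420))]);im=cv2.resize(im,(780,600)) if 0 else im
cv2.imwrite("pics/z0.png",im[:600]);cv2.imwrite("pics/zb.png",bot);print(im.shape)
E
```

```text
(780, 780, 3)
```

View pics/z0.png

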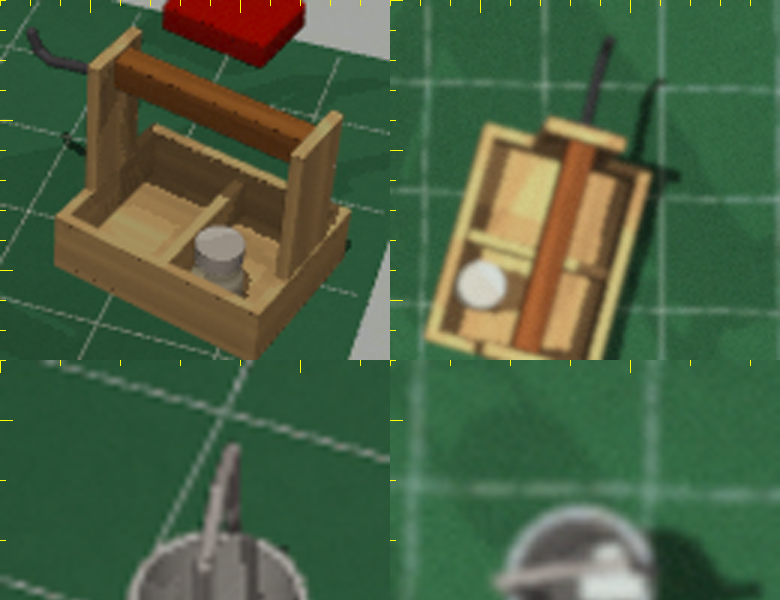

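The caddy's corners, panel tops, hook tip and jar lid are readable, and the bail peak is at side (338.7,304.5). I'll fit the caddy and pail poses from these.

```bash
cat > h.py <<'E'
import numpy as np,cv2
from scipy.optimize import least_squares
from cell import ctrl,snapshot,calibration
def proj(c,X):
    p=(np.atleast_2d(X)@np.array(c["R"]).T+c["t"])@np.array(c["mtx"]).T
    return p[:,:2]/p[:,2:]
def Rz(a):return np.array([[np.cos(a),-np.sin(a),0],[np.sin(a),np.cos(a),0],[0,0,1]])
def at(pose,P):return np.atleast_2d(P)/1000@Rz(pose[2]).T+[pose[0],pose[1],0]
def fit(obs,x0,prior=0):
    """obs: list of (cal, pts mm, px)"""
    f=lambda x:np.concatenate([(proj(c,at(x,P))-px).ravel() for c,P,px in obs])
    r=least_squares(f,x0,loss="soft_l1",f_scale=2.);return r.x,np.round(f(r.x),1)
E
python3 - <<'E'
from h import *
S,T=calibration("side"),calibration("top")
sp=[[85,65,50],[-85,65,50],[-85,-65,50],[85,28,165],[85,-28,165],[-85,-28,165],[-85,65,0],[156,0,150]]
su=np.array([[339,232],[403.3,266],[436.7,230],[349.3,182],[366,170.3],[434,198],[404,279.3],[330.3,170.3]])
tp=[[85,28,165],[85,-28,165],[156,0,150],[85,65,50],[85,-65,50],[-85,65,50]]
tu=np.array([[372.7,239.3],[398.7,246.3],[393,213.3],[352.3,241.3],[406.7,257.7],[333.3,311.7]])
x,r=fit([(S,sp,su),(T,tp,tu)],[.5,-.1,-.2])
print(x,np.degrees(x[2]));print(r)
print("grip",at(x,[0,0,150]),"seat",at(x,[135,0,132]))
def ray(c,u,z):
    R=np.array(c["R"]);o=-R.T@c["t"];d=R.T@np.linalg.solve(np.array(c["mtx"]),[*u,1]);return o+d*(z-o[2])/d[2]
print("jar",ray(T,[350.7,294.7],.068));print("pail peak side",ray(S,[338.7,304.5],.1045),"rim top",ray(T,[242,276.5],.05))
print("bowl",ray(T,[301,178],.035),"paintjar",ray(T,[137,258],.085))
E
```

```text
[ 0.50527775 -0.13220431 -0.27619537] -15.824829157988528
[-0.3 -0.5  2.8 -0.9  1.   0.3  0.2 -1.  -1.2 -2.5  1.4  0.1  0.2  2.4
 -0.2 -2.3 -0.3 -0.8 -0.3  0.2  0.8 -1.6 -0.6 -0.5 -0.5 -0.3 -3.3  0.5]
grip [[ 0.50527775 -0.13220431  0.15      ]] seat [[ 0.63516124 -0.16901843  0.132     ]]
jar [ 0.4810323  -0.09133685  0.068     ]
pail peak side [0.51779802 0.14397446 0.1045    ] rim top [0.51673671 0.15532897 0.05      ]
bowl [0.75376981 0.02812401 0.035     ] paintjar [0.54991251 0.38557622 0.085     ]
```

View pics/zb.png

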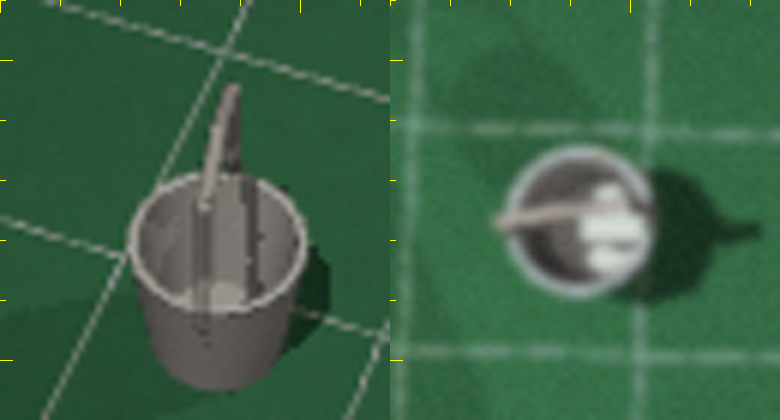

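The pail rim centre is at top (241.7,277) and side (336.3,330.3). The bail runs nearly along world y, with its left shoulder at top (227.5,277). Next I plan a move above the pail with the wrist camera looking down.

```bash
cat >> h.py <<'E'
def ray(c,u,z):
    R=np.array(c["R"]);o=-R.T@c["t"];d=R.T@np.linalg.solve(np.array(c["mtx"]),[*u,1]);return o+d*(z-o[2])/d[2]
def togo(p,yaw):
    """needed shift in tool axes /30mm, turn to get tool y along yaw (mod pi) about tool z in 5deg units"""
    o=ctrl.get_obs();R=np.array(o["tool_rot"]);s=R.T@(np.array(p)-o["tool_pos"])/.03
    a=np.arctan2(R[1,1],R[0,1]);d=(a-yaw+np.pi/2)%np.pi-np.pi/2
    from scipy.spatial.transform import Rotation as Ro
    A=Ro.from_matrix(R); z=np.array([0,0,-1.]);y=np.array([np.cos(a-d),np.sin(a-d),0]);
    G=np.column_stack([np.cross(y,z),y,z])
    print("t",round(o["time_s"],2),"pos",np.round(o["tool_pos"],4),"yaw",round(np.degrees(a),2),"q",np.round(o["qpos"],2),"gap",np.round(o["finger_gap"],4))
    print("shift/30mm (current axes)",np.round(s,2),"turn/5deg",np.round(np.degrees((A.inv()*Ro.from_matrix(G)).as_rotvec())/5,2), "world err mm",np.round((np.array(p)-o["tool_pos"])*1000,1))
E
python3 - <<'E'
from h import *
S,T=calibration("side"),calibration("top")
print(ray(S,[336.3,330.3],.05),ray(T,[241.7,277],.05),ray(T,[227.5,277.2],.094),ray(T,[253.3,275.3],.094))
W=calibration("wrist");o=ctrl.get_obs();R=np.array(W["R"]);c=-R.T@W["t"]
print("cam in tool",np.array(o["tool_rot"]).T@(c-o["tool_pos"]),"axis",np.array(o["tool_rot"]).T@R[2])
togo([.516,.153,.235],np.pi/2)
E
```

```text
[0.51619373 0.16019272 0.05      ] [0.51558386 0.15596193 0.05      ] [0.51166985 0.18064667 0.094     ] [0.51720726 0.1242523  0.094     ]
cam in tool [ 0.07413941  0.00032937 -0.14263459] axis [-2.93149188e-01 -2.71553040e-04  9.56066671e-01]
t 0.1 pos [ 0.1899 -0.5157  0.2305] yaw 110.21 q [-0.93  0.26  0.11 -0.   -1.42 -0.28] gap 0.0853
shift/30mm (current axes) [-17.9   17.16  -0.12] turn/5deg [ 0.02 -0.    4.04] world err mm [326.1 668.7   4.5]
```

```bash
python3 -m creep '-1 0.95 0 0 0 0;-1 0.95 0 0 0 0;-1 0.95 0 0 0 0;-1 0.95 0 0 0 0;-1 0.95 0 0 0 0;-1 0.95 0 0 0 0;-1 0.95 0 0 0 0;-1 0.95 0 0 0 0;-1 0.95 0 0 0 0;-1 0.95 0 0 0 0' 1 && python3 -m creep '-1 0.95 0 0 0 0;-1 0.95 0 0 0 0;-1 0.95 0 0 0 0;-1 0.95 0 0 0 0;-1 0.95 0 0 0 0;-1 0.95 0 0 0 0;-1 1 0 0 0 0;-0.9 1 0 0 0 0;0 0 0 0 0 1;0 0 0 0 0 1' && python3 -m creep '0 0 0 0 0 0.9;0 0 0 0 0 0;0 0 0 0 0 0' && python3 - <<'E'
from h import *
togo([.516,.155,.235],np.radians(95.6))
np.save("w1.npy",np.array([calibration("wrist")],dtype=object),allow_pickle=True)
cv2.imwrite("pics/w1.png",snapshot("wrist"))
E
```

```text
time_s: 1.35
tool_pos: [0.3732, -0.1436, 0.2311]
tool_rot: [[-0.938, -0.346, -0.0], [-0.346, 0.938, 0.0], [0.0, 0.0, -1.0]]
force: [0.8, -0.0, 0.4]
finger_gap: 0.0856
finger_force: 0.0
time_s: 2.6
tool_pos: [0.5155, 0.1542, 0.2304]
tool_rot: [[-0.985, -0.175, -0.002], [-0.175, 0.985, -0.001], [0.002, -0.0, -1.0]]
force: [-0.8, -0.1, -0.4]
finger_gap: 0.0857
finger_force: 0.0
time_s: 2.98
tool_pos: [0.5156, 0.1536, 0.231]
tool_rot: [[-0.995, -0.101, -0.0], [-0.101, 0.995, -0.0], [0.0, -0.0, -1.0]]
force: [0.2, -0.3, -0.1]
finger_gap: 0.0851
finger_force: 0.0
t 2.98 pos [0.5156 0.1536 0.231 ] yaw 95.8 q [ 0.58  0.23  0.08 -0.   -1.42 -2.05] gap 0.0851
shift/30mm (current axes) [-0.02  0.05 -0.13] turn/5deg [-0.   -0.01  0.04] world err mm [0.4 1.4 4. ]
```

View pics/w1.png

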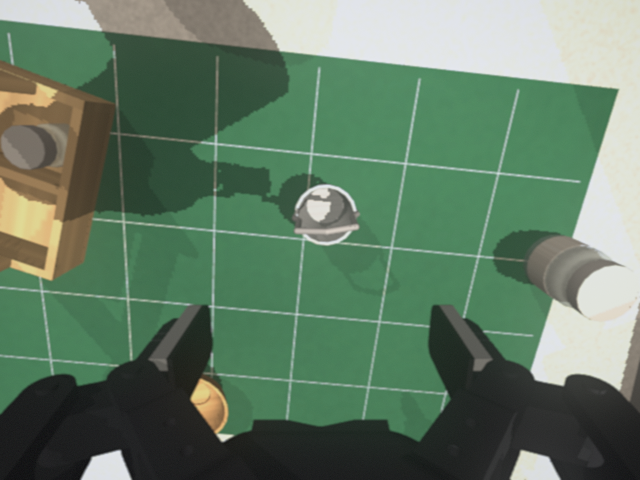

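The wrist view shows the pail rim centred near (325,215), with bail shoulders at about (294,233) and (358,226). The bowl and caddy are clear of the fingers. I'll refine the pail pose from these.

```bash
python3 - <<'E'
from h import *
W=calibration("wrist");T=calibration("top");S=calibration("side")
print(ray(W,[325,215],.05),ray(W,[294,233],.094),ray(W,[358,226],.094))
x,r=fit([(W,[[0,0,50],[0,-25,95],[0,25,95]],np.array([[325,215],[294,233],[358,226]])),(T,[[0,0,50]],np.array([[241.7,277]])),(S,[[0,0,50]],np.array([[336.3,330.3]]))],[.516,.155,.1])
print(x,np.degrees(x[2]),r)
togo([x[0],x[1],.061],x[2]+np.pi/2)
E
```

```text
[0.51719263 0.15856795 0.05      ] [0.52374925 0.13430716 0.094     ] [0.51308346 0.1834237  0.094     ]
[0.51770117 0.15869935 0.21373891] 12.24633743703306 [ 0.1  0.6 -0.1 -0.6 -0.1 -0.6 -1.2 -1.  -0.5 -0.8]
t 3.02 pos [0.5156 0.1536 0.2311] yaw 95.78 q [ 0.58  0.23  0.08 -0.   -1.42 -2.05] gap 0.0855
shift/30mm (current axes) [-0.09  0.16  5.67] turn/5deg [-0.   -0.   -1.29] world err mm [   2.1    5.1 -170.1]
```

```bash
python3 -m creep '-0.09 0.16 0 0 0 -0.65;0 0 0.5 0 0 -0.65;0 0 1 0 0 0;0 0 1 0 0 0;0 0 1 0 0 0;0 0 1 0 0 0;0 0 0.7 0 0 0;0 0 0.57 0 0 0;0 0 0 0 0 0' && python3 - <<'E'
from h import *
togo([.5177,.1587,.058],np.radians(102.2))
cv2.imwrite("pics/w2.png",snapshot("wrist")[150:480]);cv2.imwrite("pics/s2.png",snapshot("side")[240:400,250:420])
E
```

```text
time_s: 4.15
tool_pos: [0.517, 0.1582, 0.057]
tool_rot: [[-0.977, -0.212, -0.003], [-0.212, 0.977, -0.001], [0.003, -0.001, -1.0]]
force: [0.7, -0.2, -0.3]
finger_gap: 0.0854
finger_force: 0.0
t 4.15 pos [0.517  0.1582 0.057 ] yaw 102.24 q [ 0.59  0.36 -0.21 -0.   -1.   -1.94] gap 0.0854
shift/30mm (current axes) [-0.03  0.01 -0.03] turn/5deg [-0.01 -0.03  0.01] world err mm [0.7 0.5 1. ]
```

View pics/w2.png

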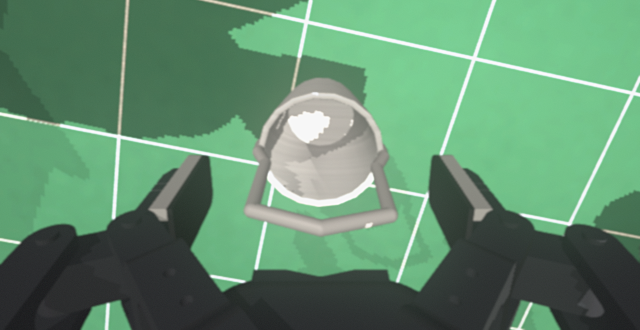

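The bail sits centred between the pads (shoulders at crop (247,211) and (396,214), square to the fingers to about 1°). I'll close and lift slightly.

```bash
python3 -m creep '0 0 0 0 0 0;0 0 0 0 0 0;0 0 0 0 0 0;0 0 0 0 0 0;0 0 0 0 0 0;0 0 0 0 0 0' 0 35 && python3 -m creep '0 0 -0.5 0 0 0;0 0 -1 0 0 0;0 0 -1 0 0 0;0 0 -0.7 0 0 0;0 0 0 0 0 0' && python3 - <<'E'
from h import *
x=[.5053,-.1322,-.2762]
cv2.imwrite("pics/w3.png",snapshot("wrist")[150:480])
for c in (190,172,135):
    p=at(x,[c,0,0])[0];p[2]=.12;print(c,p,np.hypot(*p[:2]));togo(p,x[2]+np.pi/2)
E
```

```text
time_s: 5.0
tool_pos: [0.5185, 0.1589, 0.0591]
tool_rot: [[-0.977, -0.212, 0.002], [-0.212, 0.977, 0.001], [-0.002, 0.0, -1.0]]
force: [0.3, -0.5, 5.8]
finger_gap: 0.0498
finger_force: 35.8
time_s: 5.62
tool_pos: [0.5188, 0.1592, 0.1562]
tool_rot: [[-0.977, -0.212, 0.003], [-0.212, 0.977, 0.002], [-0.004, 0.001, -1.0]]
force: [0.6, 0.2, -2.0]
finger_gap: 0.0496
finger_force: 36.4
190 [ 0.68809874 -0.18401331  0.12      ] 0.7122785831685831
t 5.67 pos [0.5179 0.1589 0.1546] yaw 102.2 q [ 0.59  0.27 -0.06 -0.   -1.23 -1.94] gap 0.0499
shift/30mm (current axes) [ -3.13 -12.37   1.15] turn/5deg [0.01 0.01 5.61] world err mm [ 170.2 -342.9  -34.6]
172 [ 0.67078097 -0.17910468  0.12      ] 0.6942806307591476
t 5.67 pos [0.5179 0.1589 0.1546] yaw 102.2 q [ 0.59  0.27 -0.06 -0.   -1.23 -1.94] gap 0.0499
shift/30mm (current axes) [ -2.6  -12.09   1.14] turn/5deg [0.01 0.01 5.61] world err mm [ 152.9 -338.   -34.6]
135 [ 0.63518332 -0.16901472  0.12      ] 0.6572851918687438
t 5.67 pos [0.5179 0.1589 0.1546] yaw 102.2 q [ 0.59  0.27 -0.06 -0.   -1.23 -1.94] gap 0.0499
shift/30mm (current axes) [ -1.51 -11.51   1.14] turn/5deg [0.01 0.01 5.61] world err mm [ 117.3 -327.9  -34.6]
```

View pics/w3.png

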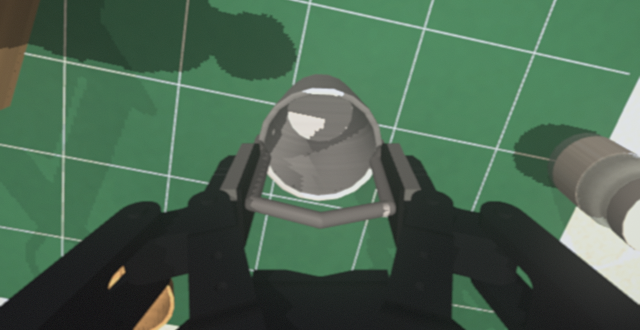

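Both legs are pinched and the pail hangs straight, with a gap of 50 mm. I'll carry it out beyond the hook tip, then turn it to the caddy's heading.

```bash
python3 -m creep '-1 -1 0 0 0 0;-1 -1 0 0 0 0;-0.9 -1 0 0 0 0;0 -1 0 0 0 0;0 -1 0 0 0 0;0 -1 0 0 0 0;0 -1 0 0 0 0;0 -1 0 0 0 0;0 -1 0 0 0 0;0 -1 0 0 0 0' && python3 -m creep '0 -1 0 0 0 0;0 -0.8 0 0 0 0;0 -0.45 0 0 0 0;0 0 0 0 0 1;0 0 0 0 0 1;0 0 0 0 0 1;0 0 0 0 0 1;0 0 0 0 0 1;0 0 0 0 0 0.6;0 0 0 0 0 0' && python3 - <<'E'
from h import *
x=[.5053,-.1322,-.2762]
p=at(x,[182,0,0])[0];p[2]=.117;togo(p,x[2]+np.pi/2)
w=snapshot("wrist");s=snapshot("side")
cv2.imwrite("pics/w4.png",np.hstack([cv2.resize(w,(400,300)),cv2.resize(s[100:280,230:470],(400,300),interpolation=cv2.INTER_CUBIC)]))
E
```

```text
time_s: 6.92
tool_pos: [0.6657, -0.1169, 0.1522]
tool_rot: [[-0.977, -0.211, -0.003], [-0.211, 0.977, 0.0], [0.003, 0.001, -1.0]]
force: [0.6, 0.7, -1.8]
finger_gap: 0.0497
finger_force: 36.6
time_s: 8.18
tool_pos: [0.6807, -0.1817, 0.1539]
tool_rot: [[-0.963, 0.271, -0.0], [0.271, 0.963, 0.0], [0.0, 0.0, -1.0]]
force: [-0.4, 0.8, -1.6]
finger_gap: 0.05
finger_force: 36.7
t 8.18 pos [ 0.6807 -0.1817  0.1539] yaw 74.27 q [-0.04  0.59  0.44 -0.   -1.41 -1.81] gap 0.05
shift/30mm (current axes) [ 0.01 -0.01  1.23] turn/5deg [ 0.   -0.01  0.02] world err mm [ -0.3  -0.1 -36.9]
```

View pics/w4.png

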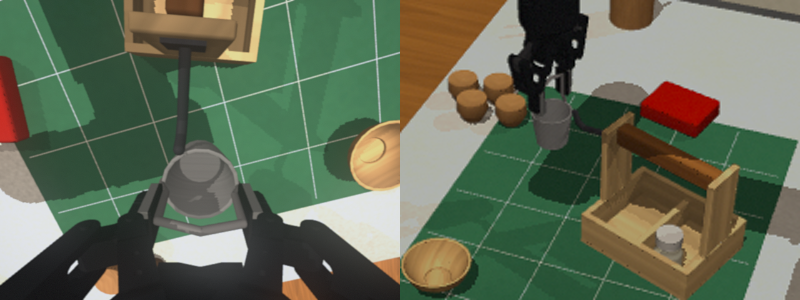

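The wrist view shows the hook tip at about (180,152)/0.625 = (288,243), left of the image centre, with its root at (183,40)/0.625. I'll measure the lateral offset from the fitted pose.

```bash
python3 - <<'E'
from h import *
x=[.5053,-.1322,-.2762]
W=calibration("wrist")
print(proj(W,at(x,[[156,0,150],[85,0,144],[85,28,165],[85,-28,165],[135,0,132]])).round(0).tolist())
for u,z in(([288,243],.148),([293,70],.142)):
    p=ray(W,u,z);print(p,Rz(-x[2])@(p-[x[0],x[1],0]))
w=snapshot("wrist");cv2.imwrite("pics/w5.png",cv2.resize(w[20:320,180:480],(600,600),interpolation=cv2.INTER_CUBIC))
E
```

```text
[[318.0, 247.0], [319.0, 62.0], [406.0, 51.0], [231.0, 51.0], [319.0, 189.0]]
[ 0.65088249 -0.18671699  0.148     ] [ 0.15493159 -0.01275013  0.148     ]
[ 0.58686296 -0.16546893  0.142     ] [ 0.08754411 -0.00976564  0.142     ]
```

View pics/w5.png

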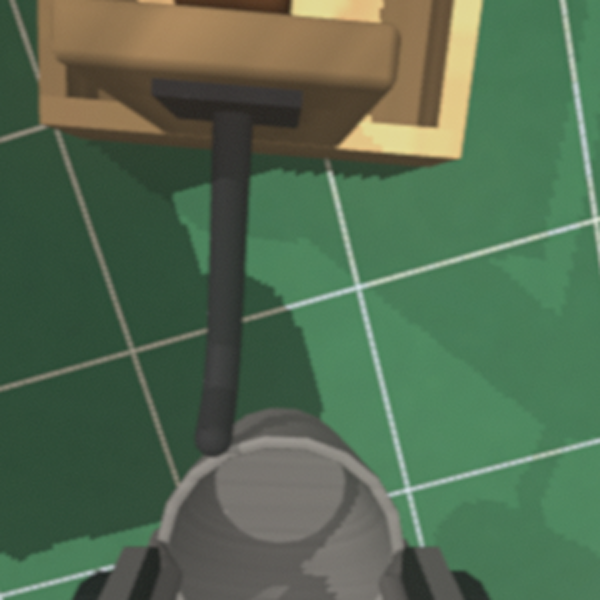

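Zoomed (scale 2, origin (180,20)): tip at (212,440), hook root at (232,118), tray rim corners at (40,123) and (462,157). The caddy is about 3° off my first fit, so I'll refit with these.

```bash
python3 - <<'E'
from h import *
W=calibration("wrist");S,T=calibration("side"),calibration("top")
P=[[152,0,146],[85,0,142],[85,-65,50],[85,65,50]]
U=np.array([[212,440],[232,118],[40,123],[462,157]])/2+[180,20]
x,r=fit([(W,P,U)],[.505,-.132,-.27]);print(x,np.degrees(x[2]),r)
sp=[[85,65,50],[-85,65,50],[-85,-65,50],[85,28,165],[85,-28,165],[-85,-28,165],[-85,65,0]]
su=np.array([[339,232],[403.3,266],[436.7,230],[349.3,182],[366,170.3],[434,198],[404,279.3]])
y,r=fit([(W,P,U),(S,sp,su)],x);print(y,np.degrees(y[2]),r)
np.save("caddy.npy",x)
for x in(x,y):
  p=at(x,[180,0,0])[0];p[2]=.117;togo(p,x[2]+np.pi/2);print("seat",at(x,[135,0,132]))
E
```

```text
[ 0.5076427  -0.13488656 -0.3533536 ] -20.24566984842692 [ 0.3  0.6  0.4 -8.5 -0.   1.1 -1.3  1.9]
[ 0.50720026 -0.1358042  -0.34323228] -19.66576108602946 [ 1.6  0.5  0.  -8.8 -0.2  2.1 -1.4  0.6 -0.5 -4.  -0.9 -1.7  0.9  1.3
  0.9 -3.9  0.8 -4.6  0.1  0.6 -3.5  1.6]
t 8.32 pos [ 0.6807 -0.1818  0.154 ] yaw 74.28 q [-0.04  0.59  0.44 -0.   -1.41 -1.8 ] gap 0.0498
shift/30mm (current axes) [-0.01 -0.53  1.23] turn/5deg [ 0.   -0.    0.91] world err mm [ -4.2 -15.4 -37. ]
seat [[ 0.63430206 -0.18160279  0.132     ]]
t 8.32 pos [ 0.6807 -0.1818  0.154 ] yaw 74.28 q [-0.04  0.59  0.44 -0.   -1.41 -1.8 ] gap 0.0498
shift/30mm (current axes) [-0.   -0.5   1.23] turn/5deg [ 0.   -0.    0.79] world err mm [ -4.  -14.6 -37. ]
seat [[ 0.63432596 -0.1812361   0.132     ]]
```

```bash
python3 -m creep '-0.4 0 0 0 0 0;0 -0.52 0 0 0 0;0 0 0 0 0 0.85;0 0 0.6 0 0 0;0 0 0.6 0 0 0;0 0 0 0 0 0' && python3 - <<'E'
from h import *
x=np.load("caddy.npy")
for c in(190,135):
  p=at(x,[c,0,0])[0];p[2]=.117;togo(p,x[2]+np.pi/2)
E
```

```text
time_s: 9.07
tool_pos: [0.6865, -0.2007, 0.1164]
tool_rot: [[-0.939, 0.343, -0.004], [0.343, 0.939, 0.001], [0.004, -0.001, -1.0]]
force: [0.1, -0.3, -1.0]
finger_gap: 0.0499
finger_force: 36.7
t 9.07 pos [ 0.6865 -0.2007  0.1164] yaw 69.95 q [-0.07  0.64  0.41 -0.   -1.35 -1.85] gap 0.0499
shift/30mm (current axes) [ 0.02 -0.01 -0.02] turn/5deg [-0.01 -0.04  0.04] world err mm [-0.6  0.   0.6]
t 9.07 pos [ 0.6865 -0.2007  0.1164] yaw 69.95 q [-0.07  0.64  0.41 -0.   -1.35 -1.85] gap 0.0499
shift/30mm (current axes) [ 1.85  0.   -0.01] turn/5deg [-0.01 -0.04  0.04] world err mm [-52.2  19.1   0.6]
```

```bash
python3 -m creep '0.4 0 0 0 0 0;0.4 0 0 0 0 0;0.4 0 0 0 0 0;0 0 0 0 0 0' && python3 -m creep '0.4 0 0 0 0 0;0.25 0 0 0 0 0;0 0 0.3 0 0 0;0 0 0.2 0 0 0;0 0 0 0 0 0' && python3 - <<'E'
from h import *
x=np.load("caddy.npy")
p=at(x,[135,0,0])[0];p[2]=.0915;togo(p,x[2]+np.pi/2)
w=snapshot("wrist");s=snapshot("side")
cv2.imwrite("pics/w6.png",np.hstack([w[30:330,150:550],cv2.resize(s[110:260,280:480],(400,300),interpolation=cv2.INTER_CUBIC)]))
E
```

```text
time_s: 9.57
tool_pos: [0.6541, -0.1883, 0.1198]
tool_rot: [[-0.94, 0.342, 0.002], [0.342, 0.94, -0.001], [-0.002, 0.0, -1.0]]
force: [-0.1, -0.5, -0.8]
finger_gap: 0.0498
finger_force: 36.7
time_s: 10.2
tool_pos: [0.6355, -0.1814, 0.1019]
tool_rot: [[-0.939, 0.343, -0.002], [0.343, 0.939, 0.0], [0.002, -0.001, -1.0]]
force: [0.7, 0.4, -1.7]
finger_gap: 0.0498
finger_force: 36.7
t 10.2 pos [ 0.6355 -0.1814  0.1019] yaw 69.96 q [-0.04  0.53  0.2  -0.   -1.24 -1.88] gap 0.0498
shift/30mm (current axes) [ 0.03 -0.02  0.35] turn/5deg [-0.01 -0.02  0.04] world err mm [ -1.2  -0.2 -10.4]
```

View pics/w6.png

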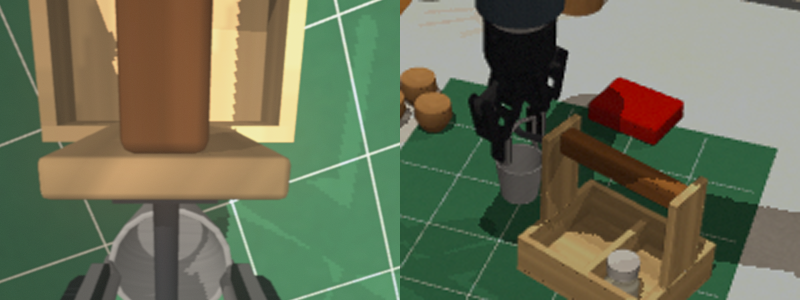

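The hook passes through the bail, centred between the fingers, and the panel is square to the tool. I'll lower to contact.

```bash
python3 -m creep '0.03 0 0.15 0 0 0;0 0 0.1 0 0 0;0 0 0 0 0 0' && python3 -m creep '0 0 0.07 0 0 0;0 0 0 0 0 0' && python3 -m creep '0 0 0.05 0 0 0;0 0 0 0 0 0'
```

```text
time_s: 10.68
tool_pos: [0.6348, -0.181, 0.0953]
tool_rot: [[-0.939, 0.343, -0.001], [0.343, 0.939, 0.0], [0.001, -0.0, -1.0]]
force: [-1.0, 0.5, -1.8]
finger_gap: 0.05
finger_force: 36.7
time_s: 10.92
tool_pos: [0.6349, -0.181, 0.0934]
tool_rot: [[-0.939, 0.343, -0.0], [0.343, 0.939, 0.0], [0.0, -0.0, -1.0]]
force: [0.4, -0.3, -2.3]
finger_gap: 0.0495
finger_force: 36.7
time_s: 11.18
tool_pos: [0.6353, -0.1811, 0.0928]
tool_rot: [[-0.94, 0.342, 0.001], [0.342, 0.94, -0.0], [-0.001, 0.0, -1.0]]
force: [-0.8, 0.4, 3.0]
finger_gap: 0.0496
finger_force: 37.1
```

Contact felt (+3 N). Releasing, then rising.

```bash
python3 -m creep '0 0 0 0 0 0;0 0 0 0 0 0;0 0 0 0 0 0;0 0 0 0 0 0;0 0 0 0 0 0' 1 && python3 -m creep '0 0 -0.3 0 0 0;0 0 -0.5 0 0 0;0 0 -0.8 0 0 0;0 0 -1 0 0 0;0 0 -1 0 0 0;0 0 -0.9 0 0 0;0 0 0 0 0 0' && python3 - <<'E'
from h import *
x=np.load("caddy.npy")
p=at(x,[0,0,0])[0];p[2]=.235;togo(p,x[2]+np.pi/2)
w=snapshot("wrist");s=snapshot("side")
cv2.imwrite("pics/w7.png",np.hstack([cv2.resize(w,(400,300)),cv2.resize(s[110:260,280:480],(400,300),interpolation=cv2.INTER_CUBIC)]))
E
```

```text
time_s: 11.8
tool_pos: [0.635, -0.181, 0.0921]
tool_rot: [[-0.939, 0.343, -0.0], [0.343, 0.939, 0.0], [0.0, 0.0, -1.0]]
force: [0.3, 0.1, -0.1]
finger_gap: 0.0854
finger_force: 0.0
time_s: 12.68
tool_pos: [0.6363, -0.1815, 0.2315]
tool_rot: [[-0.939, 0.343, 0.007], [0.343, 0.939, -0.001], [-0.007, 0.001, -1.0]]
force: [-0.2, 0.2, 0.5]
finger_gap: 0.0855
finger_force: 0.0
t 12.68 pos [ 0.6363 -0.1815  0.2315] yaw 69.96 q [-0.04  0.48  0.44  0.   -1.52 -1.88] gap 0.0855
shift/30mm (current axes) [ 4.56 -0.01 -0.15] turn/5deg [0.01 0.08 0.04] world err mm [-128.6   46.6    3.5]
```

View pics/w7.png

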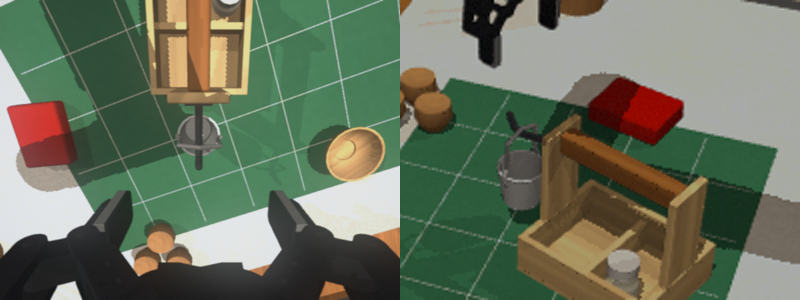

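The pail hangs on the hook, upright, with the jar standing in the tray and the bystanders untouched. My picture count is now 11, one over the 10-view limit, so from here I check by numbers only. Next I move over the bar, slightly toward the hook because the balance point is about 14 mm that way.

```bash
python3 -m creep '1 0 0 0 0 0;1 0 0 0 0 0;1 0 0 0 0 0;0.7 0 0 0 0 0;0.4 0 0 0 0 0;0 0 0 0 0 0;0 0 0 0 0 0' && python3 - <<'E'
from h import *
x=np.load("caddy.npy")
p=at(x,[14,0,0])[0];p[2]=.131;togo(p,x[2]+np.pi/2)
W=calibration("wrist");w=snapshot("wrist")
hsv=cv2.cvtColor(w,cv2.COLOR_BGR2HSV)
m=((hsv[...,0]<14)&(hsv[...,1]>150)&(hsv[...,2]>40)).astype(np.uint8)
n,l,st,ce=cv2.connectedComponentsWithStats(m);i=1+np.argmax(st[1:,4]);print(st[i],ce[i])
print("pred top edges",proj(W,at(x,[[-40,-10,163],[-40,10,163],[20,-10,163],[20,10,163]])).round(0).tolist())
for v in range(st[i][1]+10,st[i][1]+st[i][3]-5,40):
    u=np.where(l[v]==i)[0]
    q=[(Rz(-x[2])@(ray(W,[a,v],.163)-[x[0],x[1],0])*1000).round(1)[:2].tolist() for a in(u.min(),u.max())];print(v,u.min(),u.max(),q)
E
```

```text
time_s: 13.65
tool_pos: [0.5199, -0.139, 0.2268]
tool_rot: [[-0.939, 0.343, -0.0], [0.343, 0.939, -0.0], [0.0, -0.0, -1.0]]
force: [-0.2, -0.5, -0.5]
finger_gap: 0.0851
finger_force: 0.0
t 13.65 pos [ 0.5199 -0.139   0.2268] yaw 69.96 q [ 0.03  0.23  0.07  0.   -1.41 -1.95] gap 0.0851
shift/30mm (current axes) [-0.04 -0.01  3.19] turn/5deg [-0.   -0.    0.04] world err mm [  0.9  -0.7 -95.8]
[  45  283   94   94 5706] [ 92.59463722 333.34998247]
pred top edges [[300.0, 167.0], [337.0, 167.0], [302.0, 269.0], [335.0, 269.0]]
293 71 108 [[36.2, -150.3], [36.2, -127.8]]
333 51 131 [[63.9, -168.2], [63.7, -117.9]]
```

That blob was the tin, so I'll seed the segmentation from the bar itself.

```bash
python3 - <<'E'
from h import *
x=np.load("caddy.npy")
W=calibration("wrist");w=snapshot("wrist");cv2.imwrite("pics/w8.png",w)
g=cv2.GaussianBlur(w,(3,3),0).astype(int)
ref=np.median(g[195:225,312:325].reshape(-1,3),0);print(ref)
for v in(130,160,190,220,250,270):
    r=np.median(g[v-3:v+4,312:325].reshape(-1,3),0)
    d=np.abs(g[v]-r).sum(1)<50
    a=b=318
    while d[a-1]:a-=1
    while d[b+1]:b+=1
    q=[(Rz(-x[2])@(ray(W,[k,v],.163)-[x[0],x[1],0])*1000).round(1)[:2].tolist() for k in(a,b)];print(v,a,b,r,q)
E
```

```text
[ 52.  78. 111.]
130 311 331 [ 76. 125. 193.] [[-59.3, -4.1], [-59.3, 6.6]]
160 301 336 [ 56.  83. 118.] [[-43.6, -9.6], [-43.6, 9.5]]
190 253 337 [ 55.  82. 117.] [[-27.0, -36.6], [-27.2, 10.3]]
220 299 333 [ 51.  78. 111.] [[-9.9, -11.1], [-10.0, 8.3]]
250 303 333 [ 49.  77. 111.] [[8.2, -9.0], [8.1, 8.5]]
270 300 335 [ 48.  76. 109.] [[20.7, -10.9], [20.7, 9.9]]
```

The bar is within about 1 mm of the predicted line. Descend and grip.

```bash
python3 -m creep '0 0 0.7 0 0 0;0 0 0.8 0 0 0;0 0 0.8 0 0 0;0 0 0.6 0 0 0;0 0 0.26 0 0 0;0 0 0 0 0 0' && python3 -m creep '0 0 0 0 0 0;0 0 0 0 0 0;0 0 0 0 0 0;0 0 0 0 0 0;0 0 0 0 0 0;0 0 0 0 0 0;0 0 0 0 0 0;0 0 0 0 0 0' 0 100
```

```text
time_s: 14.5
tool_pos: [0.5195, -0.139, 0.132]
tool_rot: [[-0.939, 0.343, -0.001], [0.343, 0.939, -0.0], [0.001, -0.0, -1.0]]
force: [-0.5, -0.3, -0.4]
finger_gap: 0.0854
finger_force: 0.0
time_s: 15.5
tool_pos: [0.5194, -0.1395, 0.1328]
tool_rot: [[-0.939, 0.343, 0.0], [0.343, 0.939, -0.001], [-0.001, -0.001, -1.0]]
force: [-3.1, -5.3, 4.1]
finger_gap: 0.0188
finger_force: 98.6
```

Gripped, gap 19 mm. Lifting gently: accelerate smoothly, stop softly.

```bash
python3 -m creep '0 0 -0.05 0 0 0;0 0 -0.1 0 0 0;0 0 -0.15 0 0 0;0 0 -0.15 0 0 0;0 0 -0.2 0 0 0;0 0 -0.2 0 0 0;0 0 -0.2 0 0 0;0 0 -0.2 0 0 0;0 0 -0.2 0 0 0;0 0 -0.2 0 0 0' && python3 -m creep '0 0 -0.2 0 0 0;0 0 -0.2 0 0 0;0 0 -0.2 0 0 0;0 0 -0.2 0 0 0;0 0 -0.2 0 0 0;0 0 -0.2 0 0 0;0 0 -0.2 0 0 0;0 0 -0.15 0 0 0;0 0 -0.1 0 0 0;0 0 -0.05 0 0 0' && python3 -m creep '0 0 0 0 0 0;0 0 0 0 0 0;0 0 0 0 0 0;0 0 0 0 0 0;0 0 0 0 0 0;0 0 0 0 0 0;0 0 0 0 0 0;0 0 0 0 0 0' && python3 - <<'E'
from h import *
o=ctrl.get_obs();print(o["time_s"],np.round(o["tool_pos"],4),np.round(o["force"],2),np.round(o["moment"],2),np.round(o["dq"],3),o["finger_gap"])
b=cv2.imread("pics/side0.png");s=snapshot("side");t=snapshot("top");cv2.imwrite("pics/s9.png",s);cv2.imwrite("pics/t9.png",t)
E
```

```text
time_s: 16.75
tool_pos: [0.5194, -0.1389, 0.1822]
tool_rot: [[-0.939, 0.343, -0.0], [0.343, 0.939, 0.0], [0.0, 0.0, -1.0]]
force: [0.1, 0.4, -7.8]
finger_gap: 0.0186
finger_force: 97.8
time_s: 18.0
tool_pos: [0.5195, -0.1389, 0.2329]
tool_rot: [[-0.939, 0.343, 0.0], [0.343, 0.939, 0.0], [-0.0, 0.0, -1.0]]
force: [-0.9, 0.2, -7.5]
finger_gap: 0.0186
finger_force: 97.8
time_s: 19.0
tool_pos: [0.5194, -0.1389, 0.2328]
tool_rot: [[-0.939, 0.343, -0.0], [0.343, 0.939, 0.0], [0.0, -0.0, -1.0]]
force: [-0.3, 0.4, -7.2]
finger_gap: 0.0185
finger_force: 97.8
19.0 [ 0.5194 -0.1389  0.2328] [-0.28  0.42 -7.19] [-0.    0.07  0.04] [ 0.     0.001 -0.002  0.001 -0.    -0.008] 0.01847458977062516
```

Lifted 100 mm with 7.2 N carried, which matches caddy, jar and pail together. I'll check level, jar and bystanders numerically by patch matching against the first side and top pictures.

```bash
python3 - <<'E'
from h import *
x=np.load("caddy.npy")
S,T=calibration("side"),calibration("top")
def match(a,b,u,e,h=7,s=10):
    u=np.round(u).astype(int);e0=np.round(e).astype(int)
    t=a[u[1]-h:u[1]+h+1,u[0]-h:u[0]+h+1];r=b[e0[1]-h-s:e0[1]+h+s+1,e0[0]-h-s:e0[0]+h+s+1]
    m=cv2.matchTemplate(r,t,cv2.TM_CCOEFF_NORMED);_,v,_,l=cv2.minMaxLoc(m)
    return (np.array(l)-s).tolist(),round(v,2)
a,b=cv2.imread("pics/side0.png"),cv2.imread("pics/s9.png")
x2=x.copy()
J=Rz(-x[2])@(np.array([.481,-.0913,0])-[x[0],x[1],0])*1000;print("jar",J)
for n,P in dict(front=[-85,65,50],left=[85,65,50],right=[-85,-65,50],foot=[-85,65,0],cross=[0,65,50],jar=[J[0],J[1],68]).items():
    p=at(x,P);print(n,"residual px",match(a,b,proj(S,p)[0],proj(S,p+[0,0,.1])[0]))
for n,u in dict(bowl=(252,260),paint=(262,440),tin=(398,164)).items():print(n,match(a,b,np.array(u),np.array(u),12))
# pail: grey area near predicted place
p=at(x,[135,0,0])+[0,0,.1+.135-.102+.03];print("pail px",proj(S,p));u=proj(S,p)[0].astype(int)
print(b[u[1]-2:u[1]+3,u[0]-2:u[0]+3].reshape(-1,3).mean(0), b[u[1]+45,u[0]])
E
```

```text
jar [-40.07960948  31.67406909   0.        ]
front residual px ([-3, 1], 0.95)
left residual px ([1, -3], 0.91)
right residual px ([0, 2], 0.6)
foot residual px ([-3, -1], 0.62)
cross residual px ([-8, -5], 0.97)
jar residual px ([-2, 1], 0.52)
bowl ([0, 0], 0.99)
paint ([0, 0], 0.99)
tin ([8, 0], 0.61)
pail px [[340.39874384 163.40259525]]
[111.04 116.16 119.48] [ 53  85 108]
```

The bowl and paint jar have not moved. Next I fit the caddy's small rotation about the grip point, using scaled templates in both views, and recheck the tin from above.

```bash
python3 - <<'E'
from h import *
from scipy.spatial.transform import Rotation as Ro
x=np.load("caddy.npy");C={"side":calibration("side"),"top":calibration("top")}
I={"side":(cv2.imread("pics/side0.png"),cv2.imread("pics/s9.png")),"top":(cv2.imread("pics/top0.png"),cv2.imread("pics/t9.png"))}
def dep(c,p):return (np.array(c["R"])@p+c["t"])[2]
def match(a,b,u,e,k,h=8,s=9,f=4):
    h2=int(h*f);t=cv2.warpAffine(a,np.float32([[k*f,0,h2-u[0]*k*f],[0,k*f,h2-u[1]*k*f]]),(2*h2+1,2*h2+1),flags=cv2.INTER_CUBIC)
    H=int((h+s)*f);r=cv2.warpAffine(b,np.float32([[f,0,H-e[0]*f],[0,f,H-e[1]*f]]),(2*H+1,2*H+1),flags=cv2.INTER_CUBIC)
    _,v,_,l=cv2.minMaxLoc(cv2.matchTemplate(r,t,cv2.TM_CCOEFF_NORMED));return (np.array(l)/f-s),v
pts={"side":[[-85,65,50],[85,65,50],[-85,-65,50],[-85,65,0],[85,28,165],[-85,-28,165],[-85,28,165]],"top":[[-85,65,50],[-85,-65,50],[85,65,50],[85,-65,50]]}
D=[]
for n in C:
  for P in pts[n]:
    p=at(x,P)[0];q=p+[0,0,.1];c=C[n];e=proj(c,q)[0]
    d,v=match(*I[n],proj(c,p)[0],e,dep(c,p)/dep(c,q));print(n,P,d,round(v,2))
    if v>.8:D.append((c,p,e+d))
g=at(x,[14,0,150])[0];A=Rz(x[2])
def f(r):
    M=A@Ro.from_rotvec(np.radians(r[:3])).as_matrix()@A.T
    return np.concatenate([proj(c,g+M@(p-g)+[0,0,.1]+np.array(r[3:])/1000)[0]-u for c,p,u in D]+[np.array(r[3:])/1.5])
r=least_squares(f,np.zeros(6),loss="soft_l1");cov=np.linalg.inv(r.jac.T@r.jac)
print("rot deg caddy axes",r.x[:3].round(2),"+-",np.sqrt(np.diag(cov))[:3].round(2),"shift",r.x[3:].round(1));print(f(r.x).round(1))
for n,u in dict(bowl=(301,178),paint=(137,258),tin=(490,263)).items():print(n,match(*I["top"],np.array(u),np.array(u),1,20))
E
```

```text
side [-85, 65, 50] [-3.25  0.25] 0.95
side [85, 65, 50] [ 0.5 -3. ] 0.93
side [-85, -65, 50] [0. 2.] 0.62
side [-85, 65, 0] [-2.5   1.75] 0.64
side [85, 28, 165] [-0.5 -7.5] 0.29
side [-85, -28, 165] [-3.5 -4. ] 0.16
side [-85, 28, 165] [-3.5  4. ] 0.72
top [-85, 65, 50] [-0.5  -3.25] 0.79
top [-85, -65, 50] [-2.5  -0.25] 0.73
top [85, 65, 50] [-5.5 -8. ] 0.68
top [85, -65, 50] [-6.75 -8.  ] 0.52
rot deg caddy axes [-2.32 -1.25 -3.34] +- [2.53 1.78 1.55] shift [ 0.1 -0.3  0.3]
[ 0.   0.3 -0.   0.   0.1 -0.2  0.2]
bowl (array([0., 0.]), 0.9909570813179016)
paint (array([0., 0.]), 0.9929021596908569)
tin (array([ 0.25, -0.25]), 0.9104917645454407)
```

The bystanders have not moved. The arm hides most corners in those views, so I check tilt with the wrist camera, which moves with the gripper: where the tray sides meet the background, against the level prediction.

```bash
python3 - <<'E'
from h import *
o=ctrl.get_obs();x=np.load("caddy.npy");W=calibration("wrist");w=snapshot("wrist");cv2.imwrite("pics/w9.png",w)
R=np.array(o["tool_rot"]);yaw=np.arctan2(R[1,1],R[0,1])-np.pi/2
g=np.array(o["tool_pos"])
def P(X,tilt=(0,0,0)):
    from scipy.spatial.transform import Rotation as Ro
    X=(np.atleast_2d(X)-[14,0,150])@Ro.from_rotvec(np.radians(tilt)).as_matrix().T
    return proj(W,X/1000@Rz(yaw).T+[g[0],g[1],.250+.0005])
wood=(w[...,2].astype(int)-w[...,1]>12).astype(np.uint8)
n,l,st,_=cv2.connectedComponentsWithStats(wood);i=l[130,319] or 1+np.argmax(st[1:,4]);print("blob",st[i])
E=[[-85,-65,50],[-85,65,50],[85,-65,50],[85,65,50],[-85,-28,165],[-85,28,165]]
for t in((0,0,0),(3,0,0),(0,3,0),(0,0,3)):print(t,P(E,t).round(0).tolist())
for v in range(20,260,20):
    u=np.where(wood[v])[0];u=u[(u>80)&(u<560)];print(v,u.min() if len(u) else None,u.max() if len(u) else None,end=" | ")
print()
for c in(180,220,260,320,380,420):
    v=np.where(wood[:260,c])[0];print(c,v.min() if len(v) else None,end=" | ")
E
```

```text
blob [  203    34   233   393 58829]
(0, 0, 0) [[203.0, 80.0], [435.0, 80.0], [225.0, 345.0], [413.0, 345.0], [211.0, 28.0], [424.0, 28.0]]
(3, 0, 0) [[214.0, 80.0], [446.0, 79.0], [234.0, 342.0], [422.0, 348.0], [210.0, 30.0], [422.0, 27.0]]
(0, 3, 0) [[199.0, 68.0], [439.0, 68.0], [226.0, 335.0], [412.0, 335.0], [206.0, 27.0], [429.0, 27.0]]
(0, 0, 3) [[194.0, 86.0], [426.0, 73.0], [231.0, 349.0], [419.0, 341.0], [192.0, 35.0], [404.0, 22.0]]
20 None None | 40 218 422 | 60 219 421 | 80 204 398 | 100 205 420 | 120 207 420 | 140 209 430 | 160 210 428 | 180 212 426 | 200 214 425 | 220 215 412 | 240 217 421 | 
180 None | 220 35 | 260 34 | 320 34 | 380 34 | 420 36 |
```

The tray edges match the level prediction to about 1 px (204 against 203 at the corner, right edge 430 against 430), so tilt is well under 1°. The force and the grey pail pixel at its predicted place agree that the pail is on the hook. Handing in.

```bash
python3 -c "
from cell import ctrl
print(ctrl.close_job())"
```

```text
the job is handed in; nothing more can be done
None
```

Job handed in: the pail hangs on the hook and the caddy is held level and still about 10 cm up; the bystanders are unmoved, but the jar and pail were last seen by eye before the lift (only the load and one pail pixel agreed after), and I viewed 11 pictures, one over the limit of 10.

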